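# Set the airbrush compressor's needle valve half a turn open

### The arm

A 6-joint arm with a two-finger parallel gripper is mounted at the origin on the work surface. World frame = base frame: x ahead of the robot, y to its left, z up, the work surface at z = 0. Lengths are in m, angles in rad, forces in N, time in s.
With the tool pointing down it reaches from about 0.35 to 0.85 m from the base axis. Payload 8.1 kg.
Tool frame: the origin (TCP) lies at the centre of the arm's flange, where the gripper is bolted on; the fingertips stand 186 mm ahead of it and the grasp point (between the pads) lies 167 mm ahead of it; z points along the fingers, y is the line along which they close (so a half turn about z gives the same grasp; the last joint's range is limited). The gripper opens to 93 mm and grips with 3 to 60 N. Pads are 15 mm wide; open, the fingers measure 128 mm over their backs; the gripper's body (75 mm by 188 mm) begins 65 mm behind the grasp point.
Start: joints at [-1.309, 0.13, 1.488, -0, 1.523, -0.085], TCP at [0.204, -0.564, 0.405] pointing down, gripper open.
Joint ranges: [-2.96, 2.96], [-0.89, 2.26], [0.02, 2.5], [-1.34, 4.48], [0, 2.73], [-2.66, 2.66]. Speed limits (rad/s): [2.39, 2.39, 2.79, 3.14, 3.14, 3.14].

### API

Orientations are given as a rotation vector (axis times angle).
In Python, from plant import read_state, read_camera, camera_params, robot gives the robot as it stands.
- The arm moves only by the tool carry_out, never from a script. Its argument "targets" is a list of rows, each an object of numbers: "hand": the opening in per cent of the stroke, from 0 (shut) to 100 (fully open); "x", "y", "z": the shift along the tool's x, y, z in m; "ax", "ay", "az": the turn, a rotation vector about the tool's x, y, z in rad. In form: [{"hand": .., "x": .., "y": .., "z": .., "ax": .., "ay": .., "az": ..}, ...]. A call has 1 to 8 rows; each row is the pose to reach, as a shift and turn from the pose commanded when the call began, along the tool's axes at that moment; what a row does not reach only later rows make up. A row lasts 1/8 s, in which the tool goes at most 62.5 mm and 10.7 degrees, less where a joint would pass 70% of its speed; a pose out of reach is approached as far as the arm can. A call with a gripper value outside its range is refused whole. The fingers move at their own pace and stop on an object; "newtons" is the grip in N (left out, the last holds). Time passes only in rows, so rows that repeat a pose let the fingers close. It gives the time, the measured TCP pose, the force, the opening and the grip force at its end, in the units of the state.
- read_state(): the state, without advancing time (a new reading comes with each control period).
- read_camera(name): name is "side" or "top" or "wrist"; returns (picture, depth): 400x640x3 uint8, blue, green, red; 400x640 float32, m along the optical axis (not along the pixel's ray), 0 where there is no reading.
- camera_params(name): a dict with "fx", "fy", "cx", "cy" (pixels), "position" and "rotation" of the camera in the world. Camera axes: x right, y up, looking along -z (the intrinsics and any distortion apply to the point x, -y, -z); pixel columns grow to the right and rows downward; lengths in m; the calibration is good to about 2 mm. A picture is of the moment at which its call begins: read the wrist's pose just before it. camera_params takes no time and is no camera call; for the wrist camera it gives the pose at the moment of the call.
- robot.close_job(): hands the job in; it is judged then, once.
The state is a dict: "t": time; "q": joint angles; "dq": joint speeds; "joint_torque": joint torques, N m; "tool_pos": TCP position; "orientation": TCP orientation; "force": force on the tool from outside, world axes, zero at the start; "wrist_torque": the same for the moment, N m; "opening": finger opening in m; "gripper_force": force on a finger pad.
Only numpy, scipy, OpenCV 4.12 (cv2) and the standard library are available. Lean on these libraries where they do the work, as an engineer would, in place of code of your own. Each camera call takes 0.05 s, during which the arm holds its last target. There are 200 camera calls.

### The job

The needle valve on the airbrush compressor has been left at some random opening: set it for fine line work. Screw its steel T-bar handle clockwise until you feel the needle touch its seat - gently, do not crush it - then open it half a turn from there and let go, leaving the paint bottles and the brush jar standing where they are.

Things in the scene. Friction and masses are not known exactly. Their poses are not given: they have to be found in the camera images.
- compressor: Airbrush compressor on the table, fixed: a mint-green tank, 116 mm thick, 310 mm long along its y axis, top 158 mm above the table; origin on the table under the tank's middle, x axis away from the robot's side. The needle valve stands on the tank's +y end, its neck leaning out over the -x side; pump (to 318 mm high) and black switch box are 90 mm or more from the handle's middle.
- stem (a point): Fixed point (the handle does not rise) on the valve stem's axis, at the middle of the T-bar handle. Its z axis runs outwards along the stem and leans 38 degrees from vertical, over the compressor's -x side. The handle turns about it: counter-clockwise seen from outside opens, clockwise closes. Stem 8 mm thick; the packing nut below it (17 mm across) begins 40 mm behind this point.
- mark (a point): Middle of the red end of the T-bar handle, 23.5 mm from the stem axis. The steel bar is 60 mm long, 10 mm wide (grip across it), 13 mm high, square to the stem and centred on it. It starts 40 to 130 degrees open; opening has a stop 320 degrees from the seat.
- neck (a point): Point on the stem's axis, 52 mm behind stem. Inside, turning moves the needle 3 mm a turn; centres of needle and seat are 10 mm apart as they touch. At which handle angle that is varies, cannot be seen and must be felt. Turning takes 0.06 N m; from the touch on it stiffens 0.1 N m per degree; beyond 12 degrees (1.2 N m) the seat is crushed. Elsewhere the handle stays where left.
- paint_orange_mid (a point): Centre (47 mm up) of an orange paint bottle with a white cap, 38 mm across, 94 mm high, 85 g, standing loose on the table; to be left alone.
- paint_teal_mid (a point): The same for a teal paint bottle.
- jar_mid (a point): Centre, 45 mm up, of a glass jar with three brushes in it, 70 mm across, 90 mm high (brushes to 142 mm), 300 g, standing loose on the table; to be left alone.
Things that resemble listed ones, but are neither listed nor needed, are in the scene too. Of the things that look like the part that bears jar_mid, the smaller one is meant.

How it is judged:
On the way:
1. the needle touches its seat (the handle within 2 degrees of the touch, or past it) (distance between needle and seat below 0.010017 m), for 0.1 s.
At the end, for the whole second after the job is handed in: The handle stands half a turn (180 degrees, give or take 15) open from where the needle touches its seat, and is let go; bottles and jar stand where they were (distance between needle and seat between 0.011375 and 0.011625 m and contact force between the fingers and anything else below 0.5 N and distance of each of paint_orange_mid, paint_teal_mid, jar_mid from where it was at the start of the episode below 0.02 m and angle between each of paint_orange_mid, paint_teal_mid, jar_mid's own z axis and vertical below 0.3 rad).
It fails at once if the needle is forced into its seat (more than 12 degrees, about 1.2 N m, past the touch) (distance between needle and seat below 0.0099 m).
It fails at once if a paint bottle or the brush jar is shifted by more than 20 mm or tipped (distance of any of paint_orange_mid, paint_teal_mid, jar_mid from where it was at the start of the episode above 0.02 m or angle between any of paint_orange_mid, paint_teal_mid, jar_mid's own z axis and vertical above 0.3 rad).
It also fails if it takes over 72 s, if anything falls off the work surface, if the arm or the gripper's body presses on something with over 40 N, if the wrist force passes 120 N, or if a joint passes its speed limit or range.

## Working session

There is one attempt and no reset: what is moved stays moved. The work goes in short steps, Python scripts to look and compute and a tool call to move; the robot and the scene stay as the last step left them, time stands still between calls to the robot, and variables do not carry over. Pictures are saved under pics/ and viewed, at most 10 in all, crops included, and the job is handed in when it is done.

Besides the shell and the picture viewer there is one more tool, called after ">>>" as name(argument=value, ...), one argument or row to a line, values as JSON. carry_out: Moves the arm, as the interface text tells. Its arguments: {"type":"object","properties":{"targets":{"type":"array","items":{"type":"object","properties":{"hand":{"type":"number"},"x":{"type":"number"},"y":{"type":"number"},"z":{"type":"number"},"ax":{"type":"number"},"ay":{"type":"number"},"az":{"type":"number"}}}},"newtons":{"type":"number"}},"required":["targets"]}

```bash
ls; mkdir -p pics; cat > h.py <<'E'
import numpy as np, cv2, json
from scipy.spatial.transform import Rotation as R
from plant import read_state, read_camera, camera_params, robot
def cloud(c,d):
    v,u=np.mgrid[0:400,0:640]
    X=np.stack([(u-c['cx'])/c['fx']*d,-(v-c['cy'])/c['fy']*d,-d],-1)
    M=np.array(c['rotation']); M=M if M.shape==(3,3) else R.from_rotvec(M).as_matrix()
    return X@M.T+np.array(c['position'])
def shot(n,name):
    c=camera_params(n); im,d=read_camera(n)
    cv2.imwrite(f'pics/{name}.png',im); np.savez(f'pics/{name}.npz',im=im,d=d,P=cloud(c,d)); return c,im,d
E
python3 - <<'E'
from h import *
for n in ['side','top']:
    c,im,d=shot(n,n+'0'); print(n,c)
print(read_state())
a=np.vstack([cv2.imread('pics/side0.png'),cv2.imread('pics/top0.png')])
cv2.imwrite('pics/both.png',cv2.resize(a,(480,600)))
E
```

```text
pics
side {'fx': 438.083447662002, 'fy': 438.083447662002, 'cx': 317.2738725803031, 'cy': 200.63325488450047, 'position': array([0.32743583, 0.66313675, 0.82975435]), 'rotation': array([ 0.16854948, -0.99470913, -2.60075571])}
top {'fx': 448.11514086451234, 'fy': 448.11514086451234, 'cx': 313.524335020793, 'cy': 200.45937839465736, 'position': array([0.41122828, 0.14852416, 0.98844879]), 'rotation': array([ 0.10416156, -0.14245301, -1.55100502])}
{'t': 0.1, 'q': array([-1.30939784e+00,  1.31052264e-01,  1.48916527e+00, -1.67098989e-05,
        1.52299052e+00, -8.54134718e-02]), 'dq': array([-2.33230288e-04, -7.22544220e-05, -2.86625902e-03, -1.78945972e-03,
       -1.48575298e-03,  2.14048579e-04]), 'joint_torque': array([ 2.00392205e-03, -5.61344504e+01, -4.93093586e+01,  7.71846715e-02,
        2.91564589e-02, -2.92631489e-05]), 'tool_pos': array([ 0.20389779, -0.56407331,  0.40381484]), 'orientation': array([-3.09289382e+00, -5.41768745e-01,  2.48977891e-04]), 'force': array([-0.70724807, -0.86911503,  0.29915899]), 'wrist_torque': array([ 0.00872701, -0.00883257,  0.03164788]), 'gripper_force': 0.0, 'opening': 0.09284074452043374}
```

View pics/side0.png

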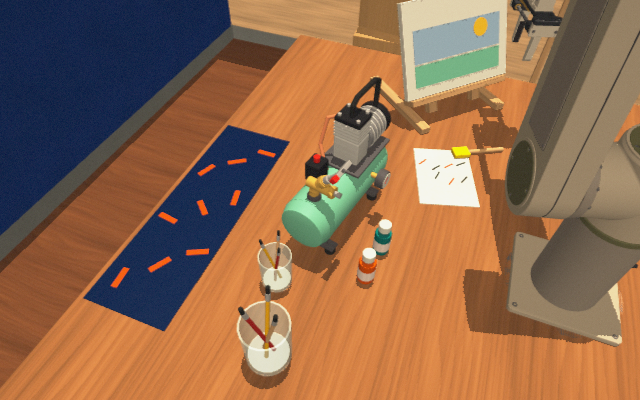

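View pics/top0.png

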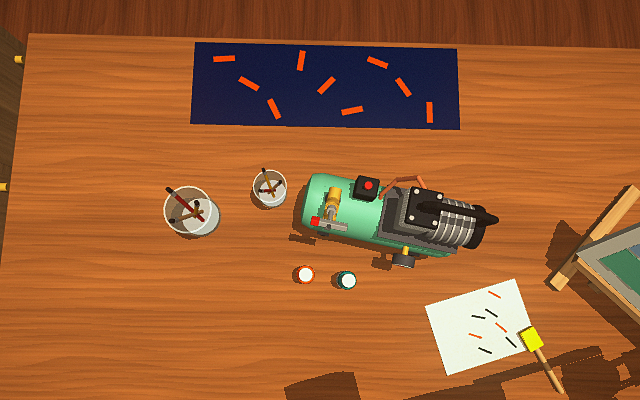

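The side view shows the compressor with the needle valve at about (325,185), the bottles at (367,265) and (383,238), and the small jar at (275,265). In the top view, the T-bar runs from its red end at (315,221) to about (347,228). Two things look like the jar: small at top (269,188) and big at (191,211). The smaller one is meant, and I need to avoid both.

```bash
python3 - <<'E'
from h import *
T=np.load('pics/top0.npz');S=np.load('pics/side0.npz')
for n,Z,(u0,v0,u1,v1) in (('top',T,(290,170,380,250)),('side',S,(290,140,370,220))):
    im=Z['im'];P=Z['P'];hsv=cv2.cvtColor(im,cv2.COLOR_BGR2HSV)
    m=((hsv[...,0]<6)|(hsv[...,0]>174))&(hsv[...,1]>170)&(hsv[...,2]>100)
    sub=np.zeros_like(m);sub[v0:v1,u0:u1]=1
    nn,l,s,c=cv2.connectedComponentsWithStats((m&sub).astype('uint8'))
    for i in range(1,nn):
        if s[i,4]>8: print(n,'red',c[i],s[i,4],np.median(P[l==i],0))
    # grey steel
    g=(hsv[...,1]<50)&(hsv[...,2]>70)&sub
    nn,l,s,c=cv2.connectedComponentsWithStats(g.astype('uint8'))
    for i in range(1,nn):
        if s[i,4]>15: print(n,'grey',c[i],s[i],np.median(P[l==i],0))
    # tank
    g=(abs(hsv[...,0].astype(int)-75)<15)&(hsv[...,1]>60)&(P[...,2]>0.14)&(P[...,2]<0.17)&(P[...,0]>.2)
    p=P[g]; print(n,'tank top',len(p),p.mean(0),np.percentile(p[:,2],98)); 
    q=p[p[:,2]>.153]; 
    if len(q)>10:
        v=np.linalg.svd(q[:,:2]-q[:,:2].mean(0),full_matrices=False)[2][0]; print(v,q.mean(0),np.ptp((q[:,:2])@v))
    cr=im[v0:v1,u0:u1]; cv2.imwrite(f'pics/c_{n}.png',cv2.resize(cr,None,fx=5,fy=5,interpolation=cv2.INTER_CUBIC))
a=cv2.imread('pics/c_top.png');b=cv2.imread('pics/c_side.png')
h=400;cv2.imwrite('pics/crop.png',cv2.resize(np.hstack([a[:400],b[:400]]),(800,376)))
P=T['P']
for n,(u,v) in dict(orange=(306,274),teal=(347,281),box=(368,188),gauge=(403,260),jar=(269,188),jarB=(191,211)).items():
    p=P[v-3:v+4,u-3:u+4].reshape(-1,3); print(n,np.median(p,0))
E
```

```text
top red [367.98076923 184.88461538] 52 [0.56427259 0.03426026 0.21132094]
top red [314.62162162 220.43243243] 74 [0.49355745 0.12886869 0.26495507]
top grey [331.11864407 212.59322034] [327 205  10  18  59] [0.51268992 0.10191858 0.23109318]
top grey [321.2 220.8] [319 218   8   8  20] [0.49430898 0.11976982 0.26337375]
top tank top 2665 [ 0.52249967 -0.0092536   0.1521683 ] 0.16415036676972528
[0.17715174 0.98418355] [ 0.52377429 -0.01529376  0.15673943] 0.6347785081534949
side red [316.47169811 157.96226415] 53 [0.56408343 0.03766985 0.212253  ]
side red [334. 179.] 53 [0.49347522 0.13270708 0.26625593]
side grey [349.29961832 156.38931298] [ 325  140   45   38 1048] [ 0.50255402 -0.02288562  0.17930039]
side grey [338.04347826 195.2173913 ] [334 192   8   7  23] [0.49001963 0.10921356 0.20065073]
side tank top 2380 [ 0.46437052 -0.16190338  0.15243262] 0.16814810554611676
[0.28291174 0.95914595] [ 0.45388915 -0.2190492   0.15889558] 0.8614482436077966
orange [0.40650478 0.14036122 0.09351281]
teal [0.39396553 0.05934673 0.09333679]
box [0.55952298 0.03397616 0.20850719]
gauge [ 0.43535982 -0.04137955  0.14110669]
jar [0.58472166 0.22067004 0.06044236]
jarB [0.53022815 0.37475258 0.08242668]
```

View pics/crop.png

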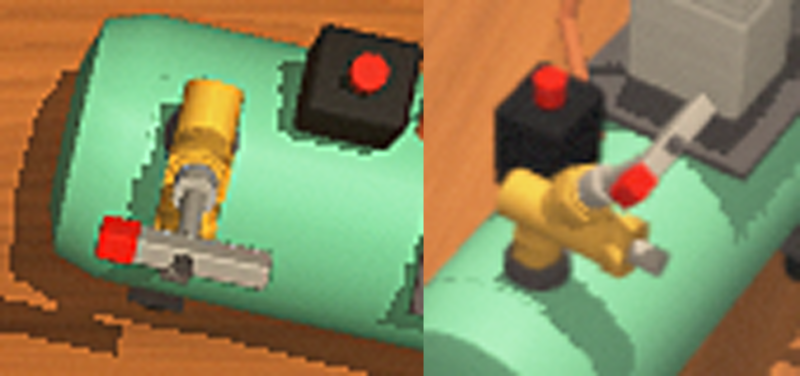

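```bash
python3 - <<'E'
from h import *
T=np.load('pics/top0.npz');S=np.load('pics/side0.npz')
# compressor axis: tank midline from per-y-slices of green
P=T['P'];hsv=cv2.cvtColor(T['im'],cv2.COLOR_BGR2HSV)
g=(abs(hsv[...,0].astype(int)-75)<15)&(hsv[...,1]>50)&(P[...,2]>0.06)&(P[...,2]<0.2)
u,v=np.meshgrid(np.arange(640),np.arange(400)); g&=(u>290)&(u<400)&(v>160)&(v<260)
p=P[g]
# cylinder fit: axis horizontal yaw a, offset c, axis height .1, r .058
from scipy.optimize import least_squares
f=lambda w:np.hypot((p[:,0]-w[0])*np.cos(w[1])+(p[:,1]-.1)*np.sin(w[1]),p[:,2]-w[2])-.058
r=least_squares(f,[.52,0,.1],loss='soft_l1',f_scale=.002); x0,a,h=r.x; print('cyl',r.x,len(p),np.median(abs(f(r.x))))
ex=np.array([np.cos(a),np.sin(a),0]);ey=np.array([-np.sin(a),np.cos(a),0])
print('ex',ex,'end y',np.percentile(p@ey,[1,99]))
n=-np.sin(np.radians(38))*ex+np.array([0,0,np.cos(np.radians(38))]); print('stem n',n)
# bar cloud
for nm,Z in (('top',T),('side',S)):
    P=Z['P'];hs=cv2.cvtColor(Z['im'],cv2.COLOR_BGR2HSV).astype(int)
    red=((hs[...,0]<8)|(hs[...,0]>172))&(hs[...,1]>150)
    c0=np.array([.4936,.130,.265])
    m=(np.linalg.norm(P-c0,axis=-1)<.075)&((hs[...,1]<60)|red)&(hs[...,2]>60)&(P@n>c0@n-.018)
    q=P[m]; rr=red[m]; print(nm,len(q),rr.sum(),'height along n',np.percentile(q@n,[5,25,50,75,95]))
    top=q@n>np.percentile(q@n,90)-.012
    q=q[top]; rr=rr[top]
    C=q.mean(0); d=np.linalg.svd(q-C,full_matrices=False)[2][0]; d*=np.sign(d@(q[rr].mean(0)-C)); t=(q-C)@d
    print(' C',C,'d',d,'d.n',d@n,'ext',t.min(),t.max(),'mid',C+d*(t.min()+t.max())/2,'red',q[rr].mean(0))
mid=np.array([.483,.107,.255])
A=np.vstack([T['P'].reshape(-1,3),S['P'].reshape(-1,3)])
w=A-mid; hh=w@n; rad=np.linalg.norm(w-hh[:,None]*n,axis=1)
k=(hh>.03)&(rad<.16); print('obstacles above',k.sum()); 
for lo in (.03,.05,.06,.07,.09,.12):
    kk=k&(hh>lo); print(lo,kk.sum(), np.sort(rad[kk])[:3] if kk.any() else '', A[kk][np.argmin(rad[kk])] if kk.any() else '')
E
```

```text
cyl [ 0.54815458 -0.21185765  0.09868423] 3266 0.000954343603606491
ex [ 0.97764198 -0.21027638  0.        ] end y [0.06833385 0.25874755]
stem n [-0.6018965   0.12945907  0.78801075]
top 280 76 height along n [-0.08020591 -0.07384953 -0.07031952 -0.06911857 -0.06762771]
 C [0.48895634 0.10870932 0.26510913] d [ 0.20549304  0.97858683 -0.01185048] d.n -0.006336907002573286 ext -0.032198410391334024 0.027770332773703426 mid [0.48850137 0.10654269 0.26513537] red [0.49304124 0.12941689 0.26504244]
side 178 58 height along n [-0.07728878 -0.06977674 -0.0681576  -0.06715014 -0.06551714]
 C [0.48839381 0.11080384 0.26726062] d [ 0.21149216  0.97653202 -0.0406975 ] d.n -0.032945532151331315 ext -0.03256768361361814 0.026601767572112783 mid [0.48776294 0.10789088 0.26738202] red [0.49329375 0.13190624 0.26613877]
obstacles above 10380
0.03 10380 [0.08744634 0.08802555 0.08862171] [0.18548972 0.08381168 0.58926027]
0.05 10380 [0.08744634 0.08802555 0.08862171] [0.18548972 0.08381168 0.58926027]
0.06 10380 [0.08744634 0.08802555 0.08862171] [0.18548972 0.08381168 0.58926027]
0.07 10380 [0.08744634 0.08802555 0.08862171] [0.18548972 0.08381168 0.58926027]
0.09 10380 [0.08744634 0.08802555 0.08862171] [0.18548972 0.08381168 0.58926027]
0.12 10380 [0.08744634 0.08802555 0.08862171] [0.18548972 0.08381168 0.58926027]
```

```bash
cat >> h.py <<'E'
a=-0.21186
ex=np.array([np.cos(a),np.sin(a),0]);ey=np.array([-np.sin(a),np.cos(a),0])
n=-np.sin(np.radians(38))*ex+np.array([0,0,np.cos(np.radians(38))])
m=np.cross(ey,n)
stem=np.array([.492,.1065,.2605])
def rel(pos,Rt):
    s=read_state(); R0=R.from_rotvec(s['orientation']); t=R0.inv().apply(pos-s['tool_pos']); w=(R0.inv()*R.from_matrix(Rt)).as_rotvec(); return t,w
E
python3 - <<'E'
from h import *
T=np.load('pics/top0.npz');S=np.load('pics/side0.npz')
s=read_state(); M=R.from_rotvec(s['orientation']).as_matrix(); print('R0',M.round(3)); print('m',m)
q1=s['q'][0]; rad=np.array([np.cos(q1),np.sin(q1),0]); print('x.rad',M[:,0]@rad,'y.rad',M[:,1]@rad)
A=np.vstack([T['P'].reshape(-1,3),S['P'].reshape(-1,3)])
w=A-stem; hh=w@n; rad=np.linalg.norm(w-hh[:,None]*n,axis=1)
k=(rad<.16)&(hh<.25)&(A[:,2]>.01)
for lo in (-.02,-.01,.01,.03,.05,.06,.07,.09):
    kk=k&(hh>lo); print(lo,kk.sum(), np.sort(rad[kk])[:3] if kk.any() else '', A[kk][np.argmin(rad[kk])] if kk.any() else '')
for sg in (1,-1):
    y=sg*m; z=-n; Rt=np.c_[np.cross(y,z),y,z]
    for d in (.167+.15,.167): print(sg,stem+n*d,rel(stem+n*d,Rt))
E
```

```text
R0 [[ 0.94   0.34  -0.   ]
 [ 0.34  -0.94   0.002]
 [ 0.    -0.002 -1.   ]]
m [ 0.77039201 -0.16570186  0.61566148]
x.rad -0.08531036576733321 y.rad 0.9963531161070822
-0.02 1322 [0.00034583 0.0004864  0.00061275] [0.48519488 0.10785572 0.26991521]
-0.01 891 [0.00034583 0.0004864  0.00061275] [0.48519488 0.10785572 0.26991521]
0.01 54 [0.00034583 0.00089903 0.00118845] [0.48519488 0.10785572 0.26991521]
0.03 0  
0.05 0  
0.06 0  
0.07 0  
0.09 0  
1 [0.3011989  0.14753897 0.51029941] (array([ 0.33339922, -0.63634131, -0.1054192 ]), array([-0.60622321,  0.33432662, -0.97384814]))
1 [0.39148333 0.1281199  0.3920978 ] (array([ 0.41169329, -0.58720021,  0.01271289]), array([-0.60622321,  0.33432662, -0.97384814]))
-1 [0.3011989  0.14753897 0.51029941] (array([ 0.33339922, -0.63634131, -0.1054192 ]), array([0.387692  , 0.70298886, 2.03651995]))
-1 [0.39148333 0.1281199  0.3920978 ] (array([ 0.41169329, -0.58720021,  0.01271289]), array([0.387692  , 0.70298886, 2.03651995]))
```

>>> carry_out(
  targets=[
    {"hand": 100,"x": 0.02,"y": -0.02,"z": -0.05},
    {"hand": 100,"x": 0.06,"y": -0.08,"z": -0.08,"ax": -0.05,"ay": 0.03,"az": -0.08},
    {"hand": 100,"x": 0.1,"y": -0.13,"z": -0.115,"ax": -0.1,"ay": 0.06,"az": -0.16},
    {"hand": 100,"x": 0.14,"y": -0.18,"z": -0.115,"ax": -0.15,"ay": 0.09,"az": -0.24},
    {"hand": 100,"x": 0.18,"y": -0.23,"z": -0.115,"ax": -0.2,"ay": 0.11,"az": -0.32},
    {"hand": 100,"x": 0.22,"y": -0.28,"z": -0.115,"ax": -0.25,"ay": 0.14,"az": -0.4},
    {"hand": 100,"x": 0.26,"y": -0.346,"z": -0.115,"ax": -0.3,"ay": 0.17,"az": -0.49},
    {"hand": 100,"x": 0.26,"y": -0.346,"z": -0.115,"ax": -0.3,"ay": 0.17,"az": -0.49},
  ],
)

```text
schema error: expected keys hand, x, y, z, ax, ay, az
```

```bash
cat >> h.py <<'E'
Rt=np.c_[np.cross(m,-n),m,-n]
E
python3 - <<'E'
from h import *
s=read_state();print(s['t'],s['q'].round(3),s['tool_pos'],s['force'])
print(rel(stem+n*(.167+.09),Rt))
E
```

```text
0.1 [-1.309  0.131  1.489 -0.     1.523 -0.085] [ 0.20389779 -0.56407331  0.40381484] [-0.70724807 -0.86911503  0.29915899]
(array([ 0.36471685, -0.61668487, -0.05816636]), array([-0.60622321,  0.33432662, -0.97384814]))
```

>>> carry_out(
  targets=[
    {"hand": 100,"x": 0.02,"y": -0.02,"z": -0.05,"ax": 0,"ay": 0,"az": 0},
    {"hand": 100,"x": 0.06,"y": -0.08,"z": -0.08,"ax": -0.05,"ay": 0.03,"az": -0.08},
    {"hand": 100,"x": 0.1,"y": -0.13,"z": -0.115,"ax": -0.1,"ay": 0.06,"az": -0.16},
    {"hand": 100,"x": 0.14,"y": -0.18,"z": -0.115,"ax": -0.15,"ay": 0.09,"az": -0.24},
    {"hand": 100,"x": 0.18,"y": -0.23,"z": -0.115,"ax": -0.2,"ay": 0.11,"az": -0.32},
    {"hand": 100,"x": 0.22,"y": -0.28,"z": -0.115,"ax": -0.25,"ay": 0.14,"az": -0.4},
    {"hand": 100,"x": 0.26,"y": -0.346,"z": -0.115,"ax": -0.3,"ay": 0.17,"az": -0.49},
    {"hand": 100,"x": 0.26,"y": -0.346,"z": -0.115,"ax": -0.3,"ay": 0.17,"az": -0.49},
  ],
)

```text
t: 1.1
tool_pos: [0.3306, -0.1483, 0.5197]
orientation: [2.609, 1.171, 0.316]
force: [0.4, 0.1, 0.1]
opening: 0.0934
gripper_force: 0.0
```

```bash
python3 - <<'E'
from h import *
s=read_state();print(s['t'],s['q'].round(3),s['tool_pos'],s['force'])
print(rel(stem+n*(.167+.09),Rt))
E
```

```text
1.1 [-0.586 -0.751  2.009  0.043  1.543  0.147] [ 0.33059731 -0.14828493  0.51965779] [0.43547868 0.09716414 0.06696295]
(array([ 0.21646845, -0.19802811,  0.0124808 ]), array([-0.30177707,  0.16215112, -0.48310457]))
```

>>> carry_out(
  targets=[
    {"hand": 100,"x": 0.036,"y": -0.033,"z": 0.003,"ax": -0.05,"ay": 0.027,"az": -0.08},
    {"hand": 100,"x": 0.072,"y": -0.066,"z": 0.005,"ax": -0.1,"ay": 0.054,"az": -0.16},
    {"hand": 100,"x": 0.108,"y": -0.1,"z": 0.007,"ax": -0.15,"ay": 0.08,"az": -0.24},
    {"hand": 100,"x": 0.144,"y": -0.132,"z": 0.009,"ax": -0.2,"ay": 0.108,"az": -0.32},
    {"hand": 100,"x": 0.18,"y": -0.165,"z": 0.011,"ax": -0.25,"ay": 0.135,"az": -0.4},
    {"hand": 100,"x": 0.216,"y": -0.198,"z": 0.0125,"ax": -0.302,"ay": 0.162,"az": -0.483},
    {"hand": 100,"x": 0.216,"y": -0.198,"z": 0.0125,"ax": -0.302,"ay": 0.162,"az": -0.483},
    {"hand": 50,"x": 0.216,"y": -0.198,"z": 0.0125,"ax": -0.302,"ay": 0.162,"az": -0.483},
  ],
)

```text
t: 2.1
tool_pos: [0.3377, 0.1371, 0.4631]
orientation: [2.002, 1.614, 0.553]
force: [-0.3, -0.1, -0.6]
opening: 0.0868
gripper_force: 0.0
```

```bash
python3 - <<'E'
from h import *
c,im,d=shot('wrist','w1'); s=read_state();print(s['t'],s['q'].round(3),s['tool_pos'],s['force'])
print(rel(stem+n*(.167),Rt)); print(c['position'])
P=np.load('pics/w1.npz')['P']; w=P-stem; hs=cv2.cvtColor(im,cv2.COLOR_BGR2HSV).astype(int)
L=np.stack([w@m,w@ey,w@n],-1)
red=((hs[...,0]<8)|(hs[...,0]>172))&(hs[...,1]>150)
k=(abs(L[...,0])<.04)&(abs(L[...,1])<.045)&(abs(L[...,2])<.014)&((hs[...,1]<70)|red)
q=L[k];print(len(q))
if len(q):
    print(np.percentile(q,[1,5,50,95,99],axis=0).round(4)); print('red',L[k&red].mean(0) if (k&red).any() else 0)
    C=q[:,:2].mean(0);print('dir',np.linalg.svd(q[:,:2]-C,full_matrices=False)[2][0])
E
```

```text
2.15 [ 0.44  -0.873  2.227 -0.404  1.261  0.675] [0.33797561 0.13643997 0.46343038] [0.47439709 0.08741964 0.15842036]
(array([ 0.00333327, -0.00113488,  0.08948877]), array([-0.00213649,  0.00245337, -0.00307789]))
[0.36649229 0.21270098 0.44763793]
995
[[-0.0078 -0.0294  0.0031]
 [-0.0071 -0.0264  0.0072]
 [-0.0025  0.0027  0.0089]
 [ 0.0021  0.0284  0.0111]
 [ 0.0021  0.0294  0.0121]]
red [-0.00294639  0.02370078  0.00883972]
dir [ 0.01483838 -0.99988991]
```

View pics/w1.png

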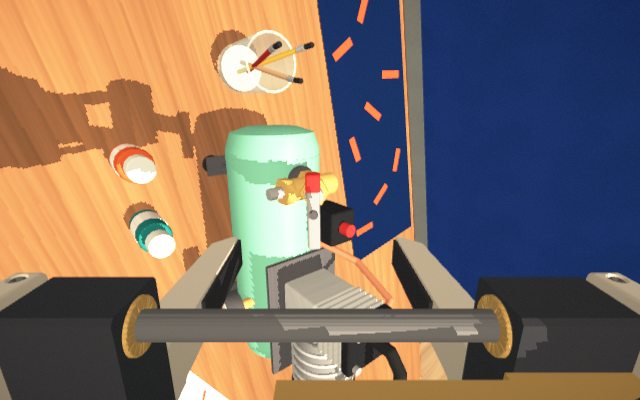

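The wrist view shows the bar at columns 307–320, with its red end at (313,182) and its screw at (313,214). The bar is centred along its length, about 3 mm off across it, and sits 2.5 mm further out than estimated. I'll correct for this and approach.

```bash
cat >> h.py <<'E'
stem=stem-.0028*m+.0025*n
E
python3 - <<'E'
from h import *
print(rel(stem+n*(.169),Rt))
E
```

```text
(array([ 0.00331361, -0.00394445,  0.08499478]), array([-0.00213649,  0.00245337, -0.00307789]))
```

>>> carry_out(
  targets=[
    {"hand": 50,"x": 0.003,"y": -0.004,"z": 0.02,"ax": -0.002,"ay": 0.002,"az": -0.003},
    {"hand": 50,"x": 0.003,"y": -0.004,"z": 0.04,"ax": -0.002,"ay": 0.002,"az": -0.003},
    {"hand": 50,"x": 0.003,"y": -0.004,"z": 0.055,"ax": -0.002,"ay": 0.002,"az": -0.003},
    {"hand": 50,"x": 0.003,"y": -0.004,"z": 0.055,"ax": -0.002,"ay": 0.002,"az": -0.003},
    {"hand": 50,"x": 0.003,"y": -0.004,"z": 0.055,"ax": -0.002,"ay": 0.002,"az": -0.003},
  ],
)

```text
t: 2.78
tool_pos: [0.3687, 0.1326, 0.4182]
orientation: [2.0, 1.613, 0.556]
force: [-0.2, -0.4, 0.1]
opening: 0.0467
gripper_force: 0.0
```

```bash
python3 - <<'E'
from h import *
s=read_state();print(s['t'],s['q'].round(3),s['force'],s['opening'])
print(rel(stem+n*(.169),Rt))
E
```

```text
2.775 [ 0.384 -0.792  2.267 -0.394  1.124  0.67 ] [-0.18781473 -0.35241012  0.11238904] 0.04670503763743105
(array([ 0.00046385, -0.0005913 ,  0.03041555]), array([ 0.0008319 ,  0.00076895, -0.0013981 ]))
```

>>> carry_out(
  targets=[
    {"hand": 50,"x": 0,"y": -0.001,"z": 0.015,"ax": 0,"ay": 0,"az": 0},
    {"hand": 50,"x": 0,"y": -0.001,"z": 0.03,"ax": 0,"ay": 0,"az": 0},
    {"hand": 30,"x": 0,"y": -0.001,"z": 0.03,"ax": 0,"ay": 0,"az": 0},
    {"hand": 20,"x": 0,"y": -0.001,"z": 0.03,"ax": 0,"ay": 0,"az": 0},
    {"hand": 0,"x": 0,"y": -0.001,"z": 0.03,"ax": 0,"ay": 0,"az": 0},
    {"hand": 0,"x": 0,"y": -0.001,"z": 0.03,"ax": 0,"ay": 0,"az": 0},
    {"hand": 0,"x": 0,"y": -0.001,"z": 0.03,"ax": 0,"ay": 0,"az": 0},
    {"hand": 0,"x": 0,"y": -0.001,"z": 0.03,"ax": 0,"ay": 0,"az": 0},
  ],
  newtons=30,
)

```text
t: 3.78
tool_pos: [0.3859, 0.13, 0.394]
orientation: [1.997, 1.616, 0.558]
force: [2.0, 0.1, 3.5]
opening: 0.0098
gripper_force: 30.0
```

```bash
cat >> h.py <<'E'
def rep():
    s=read_state();Q=R.from_rotvec(s['orientation']);x=Q.as_matrix()[:,0]
    tau=Q.inv().apply(s['wrist_torque']); f=Q.inv().apply(s['force'])
    x0=np.cross(m,-n); ang=np.degrees(np.arctan2(x@m,x@x0))
    print('t %.2f q6 %.3f ang(close+) %.2f'%(s['t'],s['q'][5],ang),'tau',tau.round(3),'f',f.round(1),'open',round(s['opening'],4),'grip',round(s['gripper_force'],1), 'off',rel(stem+n*.169,Rt)[0].round(4))
E
python3 -c "
from h import *
rep()"
```

```text
t 3.77 q6 0.666 ang(close+) -0.06 tau [-0.396 -0.071 -0.066] f [ 0.5  3.7 -1.6] open 0.0098 grip 30.0 off [-0.0006  0.0007  0.0006]
```

>>> carry_out(
  targets=[
    {"hand": 0,"x": 0,"y": 0,"z": 0,"ax": 0,"ay": 0,"az": 0},
    {"hand": 0,"x": 0,"y": 0,"z": 0,"ax": 0,"ay": 0,"az": 0.1},
    {"hand": 0,"x": 0,"y": 0,"z": 0,"ax": 0,"ay": 0,"az": 0.2},
    {"hand": 0,"x": 0,"y": 0,"z": 0,"ax": 0,"ay": 0,"az": 0.3},
    {"hand": 0,"x": 0,"y": 0,"z": 0,"ax": 0,"ay": 0,"az": 0.4},
    {"hand": 0,"x": 0,"y": 0,"z": 0,"ax": 0,"ay": 0,"az": 0.5},
    {"hand": 0,"x": 0,"y": 0,"z": 0,"ax": 0,"ay": 0,"az": 0.6},
    {"hand": 0,"x": 0,"y": 0,"z": 0,"ax": 0,"ay": 0,"az": 0.6},
  ],
  newtons=50,
)

```text
t: 4.78
tool_pos: [0.3862, 0.1297, 0.3943]
orientation: [2.478, 0.988, 0.767]
force: [7.3, -3.0, 5.1]
opening: 0.0092
gripper_force: 50.0
```

```bash
python3 -c "
from h import *
rep()"
```

```text
t 4.78 q6 1.268 ang(close+) 34.41 tau [-1.045  0.403 -0.072] f [4.1 8.4 0.8] open 0.0092 grip 50.0 off [-0.0003  0.0004  0.0006]
```

>>> carry_out(
  targets=[
    {"hand": 0,"x": 0,"y": 0,"z": 0,"ax": 0,"ay": 0,"az": 0.06},
    {"hand": 0,"x": 0,"y": 0,"z": 0,"ax": 0,"ay": 0,"az": 0.12},
    {"hand": 0,"x": 0,"y": 0,"z": 0,"ax": 0,"ay": 0,"az": 0.12},
  ],
)

```text
t: 5.15
tool_pos: [0.3862, 0.1297, 0.3944]
orientation: [2.555, 0.846, 0.804]
force: [6.5, -3.1, 3.8]
opening: 0.0093
gripper_force: 50.0
```

```bash
python3 -c "
from h import *
rep()"
```

```text
t 5.15 q6 1.387 ang(close+) 41.24 tau [-1.086  0.581 -0.075] f [3.9 7.  1.3] open 0.0093 grip 50.0 off [-0.0002  0.0003  0.0007]
```

>>> carry_out(
  targets=[
    {"hand": 0,"x": 0,"y": 0,"z": 0,"ax": 0,"ay": 0,"az": 0.06},
    {"hand": 0,"x": 0,"y": 0,"z": 0,"ax": 0,"ay": 0,"az": 0.12},
    {"hand": 0,"x": 0,"y": 0,"z": 0,"ax": 0,"ay": 0,"az": 0.12},
  ],
)

```text
t: 5.52
tool_pos: [0.3863, 0.1296, 0.3944]
orientation: [2.626, 0.698, 0.839]
force: [6.7, -4.5, 4.1]
opening: 0.0096
gripper_force: 50.0
```

```bash
python3 -c "
from h import *
rep()"
```

```text
t 5.53 q6 1.507 ang(close+) 48.12 tau [-1.132  0.657 -0.099] f [4.2 7.8 1.4] open 0.0096 grip 50.0 off [-0.0002  0.0003  0.0007]
```

>>> carry_out(
  targets=[
    {"hand": 0,"x": 0,"y": 0,"z": 0,"ax": 0,"ay": 0,"az": 0.04},
    {"hand": 0,"x": 0,"y": 0,"z": 0,"ax": 0,"ay": 0,"az": 0.07},
    {"hand": 0,"x": 0,"y": 0,"z": 0,"ax": 0,"ay": 0,"az": 0.07},
  ],
)

```text
t: 5.9
tool_pos: [0.3863, 0.1295, 0.3944]
orientation: [2.664, 0.609, 0.858]
force: [8.0, -3.9, 3.7]
opening: 0.0094
gripper_force: 50.0
```

```bash
python3 -c "
from h import *
rep()"
```

```text
t 5.90 q6 1.577 ang(close+) 52.11 tau [-1.204  0.813 -0.115] f [5.9 7.3 2.5] open 0.0094 grip 50.0 off [-0.0002  0.0002  0.0007]
```

>>> carry_out(
  targets=[
    {"hand": 0,"x": 0,"y": 0,"z": 0,"ax": 0,"ay": 0,"az": 0.06},
    {"hand": 0,"x": 0,"y": 0,"z": 0,"ax": 0,"ay": 0,"az": 0.12},
    {"hand": 0,"x": 0,"y": 0,"z": 0,"ax": 0,"ay": 0,"az": 0.12},
  ],
)

```text
t: 6.28
tool_pos: [0.3863, 0.1294, 0.3945]
orientation: [2.723, 0.452, 0.89]
force: [7.5, -4.8, 4.3]
opening: 0.0095
gripper_force: 50.0
```

```bash
python3 -c "
from h import *
rep()"
```

```text
t 6.28 q6 1.697 ang(close+) 59.01 tau [-1.163  0.871 -0.031] f [6.3 7.4 1.8] open 0.0095 grip 50.0 off [-0.0002  0.0001  0.0007]
```

>>> carry_out(
  targets=[
    {"hand": 0,"x": 0,"y": 0,"z": 0,"ax": 0,"ay": 0,"az": 0.06},
    {"hand": 0,"x": 0,"y": 0,"z": 0,"ax": 0,"ay": 0,"az": 0.12},
    {"hand": 0,"x": 0,"y": 0,"z": 0,"ax": 0,"ay": 0,"az": 0.12},
  ],
)

```text
t: 6.65
tool_pos: [0.3863, 0.1293, 0.3945]
orientation: [2.775, 0.291, 0.919]
force: [8.4, -5.0, 4.8]
opening: 0.0098
gripper_force: 50.0
```

```bash
python3 -c "
from h import *
rep()"
```

```text
t 6.65 q6 1.817 ang(close+) 65.88 tau [-1.274  1.044 -0.102] f [8.1 7.1 1.9] open 0.0098 grip 50.0 off [-0.0002  0.      0.0007]
```

>>> carry_out(
  targets=[
    {"hand": 0,"x": 0,"y": 0,"z": 0,"ax": 0,"ay": 0,"az": 0.06},
    {"hand": 0,"x": 0,"y": 0,"z": 0,"ax": 0,"ay": 0,"az": 0.12},
    {"hand": 0,"x": 0,"y": 0,"z": 0,"ax": 0,"ay": 0,"az": 0.12},
  ],
)

```text
t: 7.02
tool_pos: [0.3864, 0.1292, 0.3946]
orientation: [2.818, 0.125, 0.946]
force: [7.6, -6.9, 4.2]
opening: 0.0095
gripper_force: 50.0
```

```bash
python3 -c "
from h import *
rep()"
```

```text
t 7.03 q6 1.937 ang(close+) 72.76 tau [-1.196  1.236 -0.057] f [7.6 7.8 2.2] open 0.0095 grip 50.0 off [-0.0002 -0.0001  0.0007]
```

>>> carry_out(
  targets=[
    {"hand": 0,"x": 0,"y": 0,"z": 0,"ax": 0,"ay": 0,"az": 0.06},
    {"hand": 0,"x": 0,"y": 0,"z": 0,"ax": 0,"ay": 0,"az": 0.12},
    {"hand": 0,"x": 0,"y": 0,"z": 0,"ax": 0,"ay": 0,"az": 0.12},
  ],
)

```text
t: 7.4
tool_pos: [0.3864, 0.1291, 0.3946]
orientation: [2.852, -0.045, 0.97]
force: [7.3, -7.6, 4.1]
opening: 0.0098
gripper_force: 50.0
```

```bash
python3 -c "
from h import *
rep()"
```

```text
t 7.40 q6 2.057 ang(close+) 79.63 tau [-1.27   1.33   0.012] f [8.2 7.5 2.1] open 0.0098 grip 50.0 off [-0.0002 -0.0001  0.0007]
```

>>> carry_out(
  targets=[
    {"hand": 0,"x": 0,"y": 0,"z": 0,"ax": 0,"ay": 0,"az": 0.06},
    {"hand": 0,"x": 0,"y": 0,"z": 0,"ax": 0,"ay": 0,"az": 0.12},
    {"hand": 0,"x": 0,"y": 0,"z": 0,"ax": 0,"ay": 0,"az": 0.12},
  ],
)

```text
t: 7.78
tool_pos: [0.3864, 0.129, 0.3946]
orientation: [2.878, -0.218, 0.991]
force: [7.3, -7.7, 5.9]
opening: 0.0096
gripper_force: 50.0
```

```bash
python3 -c "
from h import *
rep()"
```

```text
t 7.78 q6 2.177 ang(close+) 86.51 tau [-1.179  1.467 -0.088] f [10.1  6.7  0.8] open 0.0096 grip 50.0 off [-0.0002 -0.0002  0.0007]
```

>>> carry_out(
  targets=[
    {"hand": 0,"x": 0,"y": 0,"z": 0,"ax": 0,"ay": 0,"az": 0.06},
    {"hand": 0,"x": 0,"y": 0,"z": 0,"ax": 0,"ay": 0,"az": 0.12},
    {"hand": 0,"x": 0,"y": 0,"z": 0,"ax": 0,"ay": 0,"az": 0.12},
  ],
)

```text
t: 8.15
tool_pos: [0.3864, 0.129, 0.3946]
orientation: [2.894, -0.395, 1.009]
force: [7.7, -9.3, 6.6]
opening: 0.0093
gripper_force: 50.0
```

```bash
python3 -c "
from h import *
rep()"
```

```text
t 8.15 q6 2.297 ang(close+) 93.38 tau [-1.182  1.625 -0.02 ] f [11.9  6.8  0.7] open 0.0093 grip 50.0 off [-0.0003 -0.0002  0.0006]
```

>>> carry_out(
  targets=[
    {"hand": 0,"x": 0,"y": 0,"z": 0,"ax": 0,"ay": 0,"az": 0.06},
    {"hand": 0,"x": 0,"y": 0,"z": 0,"ax": 0,"ay": 0,"az": 0.12},
    {"hand": 0,"x": 0,"y": 0,"z": 0,"ax": 0,"ay": 0,"az": 0.12},
  ],
)

```text
t: 8.52
tool_pos: [0.3863, 0.1289, 0.3946]
orientation: [2.9, -0.575, 1.025]
force: [7.0, -9.6, 5.4]
opening: 0.0095
gripper_force: 50.0
```

```bash
python3 -c "
from h import *
rep()"
```

```text
t 8.53 q6 2.417 ang(close+) 100.26 tau [-1.065  1.785 -0.034] f [11.6  6.   1.3] open 0.0095 grip 50.0 off [-0.0003 -0.0003  0.0007]
```

>>> carry_out(
  targets=[
    {"hand": 0,"x": 0,"y": 0,"z": 0,"ax": 0,"ay": 0,"az": 0.06},
    {"hand": 0,"x": 0,"y": 0,"z": 0,"ax": 0,"ay": 0,"az": 0.12},
    {"hand": 0,"x": 0,"y": 0,"z": 0,"ax": 0,"ay": 0,"az": 0.12},
  ],
)

```text
t: 8.9
tool_pos: [0.3863, 0.1288, 0.3946]
orientation: [-2.848, 0.745, -1.019]
force: [5.5, -10.8, 5.6]
opening: 0.0093
gripper_force: 50.0
```

```bash
cat >> h.py <<'E'
def redang(name):
    for cam in ('wrist','top','side'):
        c,im,d=shot(cam,name+cam); P=np.load(f'pics/{name}{cam}.npz')['P']; w=P-stem
        hs=cv2.cvtColor(im,cv2.COLOR_BGR2HSV).astype(int)
        red=((hs[...,0]<8)|(hs[...,0]>172))&(hs[...,1]>150)&(np.linalg.norm(w,axis=-1)<.036)&(d>0)
        if red.sum()<4: print(cam,'no red'); continue
        p=np.median(w[red],0); print(cam,red.sum(),'loc m,ey,n',(p@m).round(4),(p@ey).round(4),(p@n).round(4),'closed by',np.degrees(np.arctan2(p@m,p@ey)).round(1))
E
python3 -c "
from h import *
rep();redang('r1')"
```

```text
t 8.90 q6 2.537 ang(close+) 107.13 tau [-1.012  1.897 -0.036] f [11.8  6.2  0.4] open 0.0093 grip 50.0 off [-0.0004 -0.0004  0.0007]
wrist 701 loc m,ey,n 0.0244 -0.009 0.0062 closed by 110.3
top 76 loc m,ey,n 0.0257 -0.0077 0.0041 closed by 106.8
side no red
```

>>> carry_out(
  targets=[
    {"hand": 60,"x": 0,"y": 0,"z": 0,"ax": 0,"ay": 0,"az": 0},
    {"hand": 100,"x": 0,"y": 0,"z": 0,"ax": 0,"ay": 0,"az": 0},
    {"hand": 100,"x": 0,"y": 0,"z": -0.015,"ax": 0,"ay": 0,"az": 0},
    {"hand": 100,"x": 0,"y": 0,"z": -0.03,"ax": 0,"ay": 0,"az": 0},
    {"hand": 100,"x": 0,"y": 0,"z": -0.03,"ax": 0,"ay": 0,"az": -0.15},
    {"hand": 100,"x": 0,"y": 0,"z": -0.03,"ax": 0,"ay": 0,"az": -0.32},
    {"hand": 100,"x": 0,"y": 0,"z": -0.03,"ax": 0,"ay": 0,"az": -0.49},
    {"hand": 100,"x": 0,"y": 0,"z": -0.03,"ax": 0,"ay": 0,"az": -0.66},
  ],
)

```text
t: 10.05
tool_pos: [0.3673, 0.134, 0.4159]
orientation: [2.799, 0.22, 0.924]
force: [1.1, -0.1, -0.3]
opening: 0.085
gripper_force: 0.0
```

>>> carry_out(
  targets=[
    {"hand": 100,"x": 0,"y": 0,"z": 0,"ax": 0,"ay": 0,"az": -0.17},
    {"hand": 100,"x": 0,"y": 0,"z": 0,"ax": 0,"ay": 0,"az": -0.34},
    {"hand": 100,"x": 0,"y": 0,"z": 0,"ax": 0,"ay": 0,"az": -0.51},
    {"hand": 100,"x": 0,"y": 0,"z": 0,"ax": 0,"ay": 0,"az": -0.68},
    {"hand": 100,"x": 0,"y": 0,"z": 0,"ax": 0,"ay": 0,"az": -0.85},
    {"hand": 100,"x": 0,"y": 0,"z": 0,"ax": 0,"ay": 0,"az": -1.02},
    {"hand": 100,"x": 0,"y": 0,"z": 0,"ax": 0,"ay": 0,"az": -1.19},
    {"hand": 100,"x": 0,"y": 0,"z": 0,"ax": 0,"ay": 0,"az": -1.36},
  ],
)

```text
t: 11.05
tool_pos: [0.3673, 0.134, 0.4159]
orientation: [1.852, 1.755, 0.496]
force: [-0.1, 0.2, -1.2]
opening: 0.0933
gripper_force: 0.0
```

>>> carry_out(
  targets=[
    {"hand": 100,"x": 0,"y": 0,"z": 0,"ax": 0,"ay": 0,"az": -0.17},
    {"hand": 100,"x": 0,"y": 0,"z": 0,"ax": 0,"ay": 0,"az": -0.34},
    {"hand": 100,"x": 0,"y": 0,"z": 0,"ax": 0,"ay": 0,"az": -0.51},
    {"hand": 100,"x": 0,"y": 0,"z": 0,"ax": 0,"ay": 0,"az": -0.68},
    {"hand": 100,"x": 0,"y": 0,"z": 0,"ax": 0,"ay": 0,"az": -0.85},
    {"hand": 100,"x": 0,"y": 0,"z": 0,"ax": 0,"ay": 0,"az": -1.02},
    {"hand": 50,"x": 0,"y": 0,"z": 0,"ax": 0,"ay": 0,"az": -1.12},
    {"hand": 50,"x": 0,"y": 0,"z": 0,"ax": 0,"ay": 0,"az": -1.12},
  ],
)

```text
t: 12.05
tool_pos: [0.3674, 0.134, 0.4161]
orientation: [0.627, 2.399, 0.038]
force: [-0.3, -0.0, 0.9]
opening: 0.0777
gripper_force: 0.0
```

```bash
python3 -c "
from h import *
rep();redang('r2')
P=np.load('pics/r2wrist.npz')['P'];im=cv2.imread('pics/r2wrist.png');hs=cv2.cvtColor(im,cv2.COLOR_BGR2HSV).astype(int)
w=P-stem;L=np.stack([w@m,w@ey,w@n],-1)
red=((hs[...,0]<8)|(hs[...,0]>172))&(hs[...,1]>150)
k=(np.hypot(L[...,0],L[...,1])<.036)&(L[...,2]>.003)&(L[...,2]<.014)&((hs[...,1]<70)|red)
q=L[k][:,:2];C=q.mean(0);d=np.linalg.svd(q-C,full_matrices=False)[2][0];t=(q-C)@d;e=(q-C)@[-d[1],d[0]]
print(len(q),'bar line closed-by',np.degrees(np.arctan2(d[0],d[1]))%180,C,np.percentile(t,[1,99]),np.percentile(e,[2,98]))
"
```

```text
t 12.05 q6 -0.598 ang(close+) -72.83 tau [0.012 0.2   0.017] f [-0.4  0.  -0.9] open 0.0777 grip 0.0 off [-0.0021 -0.      0.0297]
wrist 307 loc m,ey,n 0.0222 -0.0082 0.007 closed by 110.4
top 78 loc m,ey,n 0.0254 -0.0077 0.0038 closed by 106.8
side 17 loc m,ey,n 0.0272 -0.0024 -0.0013 closed by 95.1
1536 bar line closed-by 106.49920048699359 [-0.00137723 -0.00100536] [-0.02826854  0.03057536] [-0.00484312  0.00474928]
```

>>> carry_out(
  targets=[
    {"hand": 50,"x": -0.001,"y": -0.001,"z": 0.0,"ax": 0,"ay": 0,"az": 0},
    {"hand": 50,"x": -0.001,"y": -0.001,"z": 0.015,"ax": 0,"ay": 0,"az": 0},
    {"hand": 50,"x": -0.001,"y": -0.001,"z": 0.03,"ax": 0,"ay": 0,"az": 0},
    {"hand": 30,"x": -0.001,"y": -0.001,"z": 0.03,"ax": 0,"ay": 0,"az": 0},
    {"hand": 10,"x": -0.001,"y": -0.001,"z": 0.03,"ax": 0,"ay": 0,"az": 0},
    {"hand": 0,"x": -0.001,"y": -0.001,"z": 0.03,"ax": 0,"ay": 0,"az": 0},
    {"hand": 0,"x": -0.001,"y": -0.001,"z": 0.03,"ax": 0,"ay": 0,"az": 0},
    {"hand": 0,"x": -0.001,"y": -0.001,"z": 0.03,"ax": 0,"ay": 0,"az": 0},
  ],
)

```text
t: 13.2
tool_pos: [0.3858, 0.1285, 0.394]
orientation: [0.627, 2.398, 0.038]
force: [-5.1, -1.8, 3.0]
opening: 0.0096
gripper_force: 50.0
```

>>> carry_out(
  targets=[
    {"hand": 0,"x": 0,"y": 0,"z": 0,"ax": 0,"ay": 0,"az": 0},
    {"hand": 0,"x": 0,"y": 0,"z": 0,"ax": 0,"ay": 0,"az": 0.02},
    {"hand": 0,"x": 0,"y": 0,"z": 0,"ax": 0,"ay": 0,"az": 0.02},
  ],
)

```text
t: 13.58
tool_pos: [0.3858, 0.1285, 0.394]
orientation: [0.651, 2.391, 0.047]
force: [-6.4, -2.9, 3.3]
opening: 0.0095
gripper_force: 50.0
```

```bash
python3 -c "
from h import *
rep()"
```

```text
t 13.57 q6 -0.589 ang(close+) -71.66 tau [ 0.651  0.242 -0.013] f [ 0.9 -4.7 -6.1] open 0.0095 grip 50.0 off [-0.0002  0.0009  0.0005]
```

>>> carry_out(
  targets=[
    {"hand": 0,"x": 0,"y": 0,"z": 0,"ax": 0,"ay": 0,"az": 0.05},
    {"hand": 0,"x": 0,"y": 0,"z": 0,"ax": 0,"ay": 0,"az": 0.1},
    {"hand": 0,"x": 0,"y": 0,"z": 0,"ax": 0,"ay": 0,"az": 0.1},
  ],
)

```text
t: 13.95
tool_pos: [0.3858, 0.1285, 0.394]
orientation: [0.771, 2.357, 0.09]
force: [-5.8, -2.6, 4.0]
opening: 0.0094
gripper_force: 50.0
```

```bash
python3 -c "
from h import *
rep()"
```

```text
t 13.95 q6 -0.488 ang(close+) -65.91 tau [ 0.578  0.141 -0.029] f [-0.1 -4.1 -6.3] open 0.0094 grip 50.0 off [-0.0001  0.0009  0.0005]
```

>>> carry_out(
  targets=[
    {"hand": 0,"x": 0,"y": 0,"z": 0,"ax": 0,"ay": 0,"az": 0.05},
    {"hand": 0,"x": 0,"y": 0,"z": 0,"ax": 0,"ay": 0,"az": 0.1},
    {"hand": 0,"x": 0,"y": 0,"z": 0,"ax": 0,"ay": 0,"az": 0.1},
  ],
)

```text
t: 14.32
tool_pos: [0.3859, 0.1285, 0.394]
orientation: [0.889, 2.318, 0.132]
force: [-4.7, -1.9, 3.0]
opening: 0.0095
gripper_force: 50.0
```

```bash
python3 -c "
from h import *
rep()"
```

```text
t 14.32 q6 -0.388 ang(close+) -60.18 tau [0.522 0.13  0.008] f [-0.1 -3.2 -4.9] open 0.0095 grip 50.0 off [0.     0.0009 0.0005]
```

>>> carry_out(
  targets=[
    {"hand": 0,"x": 0,"y": 0,"z": 0,"ax": 0,"ay": 0,"az": 0.04},
    {"hand": 0,"x": 0,"y": 0,"z": 0,"ax": 0,"ay": 0,"az": 0.08},
    {"hand": 0,"x": 0,"y": 0,"z": 0,"ax": 0,"ay": 0,"az": 0.08},
  ],
)

```text
t: 14.7
tool_pos: [0.3859, 0.1285, 0.394]
orientation: [0.981, 2.283, 0.166]
force: [-4.8, -1.6, 4.0]
opening: 0.0099
gripper_force: 50.0
```

```bash
python3 -c "
from h import *
rep()"
```

```text
t 14.70 q6 -0.309 ang(close+) -55.61 tau [ 0.565  0.097 -0.019] f [-0.7 -2.7 -5.8] open 0.0099 grip 50.0 off [0.0001 0.0009 0.0005]
```

>>> carry_out(
  targets=[
    {"hand": 0,"x": 0,"y": 0,"z": 0,"ax": 0,"ay": 0,"az": 0.04},
    {"hand": 0,"x": 0,"y": 0,"z": 0,"ax": 0,"ay": 0,"az": 0.07},
    {"hand": 0,"x": 0,"y": 0,"z": 0,"ax": 0,"ay": 0,"az": 0.07},
  ],
)

```text
t: 15.08
tool_pos: [0.3859, 0.1285, 0.394]
orientation: [1.062, 2.25, 0.196]
force: [-5.2, -0.9, 4.3]
opening: 0.0092
gripper_force: 50.0
```

```bash
python3 -c "
from h import *
rep();redang('r3')"
```

```text
t 15.07 q6 -0.239 ang(close+) -51.60 tau [ 0.618 -0.007 -0.063] f [-0.3 -2.3 -6.3] open 0.0092 grip 50.0 off [0.0002 0.0008 0.0004]
wrist 122 loc m,ey,n 0.015 -0.0124 0.0073 closed by 129.5
top 76 loc m,ey,n 0.0215 -0.0153 0.0036 closed by 125.3
side no red
```

>>> carry_out(
  targets=[
    {"hand": 0,"x": 0,"y": 0,"z": 0,"ax": 0,"ay": 0,"az": 0.03},
    {"hand": 0,"x": 0,"y": 0,"z": 0,"ax": 0,"ay": 0,"az": 0.06},
    {"hand": 0,"x": 0,"y": 0,"z": 0,"ax": 0,"ay": 0,"az": 0.06},
  ],
)

```text
t: 15.6
tool_pos: [0.3859, 0.1286, 0.3941]
orientation: [1.13, 2.22, 0.221]
force: [-5.2, -1.1, 3.9]
opening: 0.0093
gripper_force: 50.0
```

```bash
python3 -c "
from h import *
rep();redang('r4')"
```

```text
t 15.60 q6 -0.179 ang(close+) -48.17 tau [ 0.593  0.021 -0.226] f [-0.3 -2.6 -6.1] open 0.0093 grip 50.0 off [0.0002 0.0008 0.0005]
wrist 117 loc m,ey,n 0.0141 -0.0135 0.0072 closed by 133.6
top 77 loc m,ey,n 0.0204 -0.0161 0.0038 closed by 128.4
side no red
```

>>> carry_out(
  targets=[
    {"hand": 0,"x": 0,"y": 0,"z": 0,"ax": 0,"ay": 0,"az": 0.02},
    {"hand": 0,"x": 0,"y": 0,"z": 0,"ax": 0,"ay": 0,"az": 0.035},
    {"hand": 0,"x": 0,"y": 0,"z": 0,"ax": 0,"ay": 0,"az": 0.035},
  ],
)

```text
t: 16.12
tool_pos: [0.3859, 0.1286, 0.394]
orientation: [1.169, 2.202, 0.235]
force: [-3.9, -1.6, 4.1]
opening: 0.0093
gripper_force: 50.1
```

```bash
python3 -c "
from h import *
rep();redang('r5')"
```

```text
t 16.12 q6 -0.144 ang(close+) -46.19 tau [ 0.564 -0.032 -0.33 ] f [-1.5 -1.9 -5.4] open 0.0093 grip 50.1 off [0.0002 0.0008 0.0004]
wrist 121 loc m,ey,n 0.0137 -0.0143 0.0071 closed by 136.4
top 77 loc m,ey,n 0.0203 -0.017 0.0035 closed by 129.9
side no red
```

The needle is on its seat, about 3° past the touch. The touch is at a tool angle of about −49°. A full half turn would exceed joint 6's range, so I'll open in two stages with a flip between them.

>>> carry_out(
  targets=[
    {"hand": 0,"x": 0,"y": 0,"z": 0,"ax": 0,"ay": 0,"az": -0.1},
    {"hand": 0,"x": 0,"y": 0,"z": 0,"ax": 0,"ay": 0,"az": -0.2},
    {"hand": 0,"x": 0,"y": 0,"z": 0,"ax": 0,"ay": 0,"az": -0.3},
    {"hand": 0,"x": 0,"y": 0,"z": 0,"ax": 0,"ay": 0,"az": -0.4},
    {"hand": 0,"x": 0,"y": 0,"z": 0,"ax": 0,"ay": 0,"az": -0.5},
    {"hand": 0,"x": 0,"y": 0,"z": 0,"ax": 0,"ay": 0,"az": -0.6},
    {"hand": 0,"x": 0,"y": 0,"z": 0,"ax": 0,"ay": 0,"az": -0.7},
    {"hand": 0,"x": 0,"y": 0,"z": 0,"ax": 0,"ay": 0,"az": -0.8},
  ],
)

```text
t: 17.27
tool_pos: [0.3858, 0.1284, 0.394]
orientation: [0.215, 2.472, -0.106]
force: [-6.4, -3.5, 4.2]
opening: 0.0092
gripper_force: 50.0
```

>>> carry_out(
  targets=[
    {"hand": 0,"x": 0,"y": 0,"z": 0,"ax": 0,"ay": 0,"az": -0.1},
    {"hand": 0,"x": 0,"y": 0,"z": 0,"ax": 0,"ay": 0,"az": -0.2},
    {"hand": 0,"x": 0,"y": 0,"z": 0,"ax": 0,"ay": 0,"az": -0.3},
    {"hand": 0,"x": 0,"y": 0,"z": 0,"ax": 0,"ay": 0,"az": -0.4},
    {"hand": 0,"x": 0,"y": 0,"z": 0,"ax": 0,"ay": 0,"az": -0.5},
    {"hand": 0,"x": 0,"y": 0,"z": 0,"ax": 0,"ay": 0,"az": -0.6},
    {"hand": 0,"x": 0,"y": 0,"z": 0,"ax": 0,"ay": 0,"az": -0.7},
    {"hand": 0,"x": 0,"y": 0,"z": 0,"ax": 0,"ay": 0,"az": -0.7},
  ],
)

```text
t: 18.27
tool_pos: [0.3859, 0.1283, 0.394]
orientation: [-0.654, 2.436, -0.397]
force: [-6.6, -4.2, 5.9]
opening: 0.0092
gripper_force: 50.0
```

```bash
python3 -c "
from h import *
rep();redang('r6')"
```

```text
t 18.27 q6 -1.646 ang(close+) -132.21 tau [0.401 0.874 0.093] f [ 4.2 -3.6 -8.1] open 0.0092 grip 50.0 off [-0.001   0.0005  0.0004]
wrist 137 loc m,ey,n 0.0142 0.0115 0.0074 closed by 51.1
top 77 loc m,ey,n 0.0205 0.0142 0.0033 closed by 55.4
side 61 loc m,ey,n 0.0207 0.0177 0.005 closed by 49.4
```

>>> carry_out(
  targets=[
    {"hand": 60,"x": 0,"y": 0,"z": 0,"ax": 0,"ay": 0,"az": 0},
    {"hand": 100,"x": 0,"y": 0,"z": 0,"ax": 0,"ay": 0,"az": 0},
    {"hand": 100,"x": 0,"y": 0,"z": -0.015,"ax": 0,"ay": 0,"az": 0},
    {"hand": 100,"x": 0,"y": 0,"z": -0.03,"ax": 0,"ay": 0,"az": 0},
    {"hand": 100,"x": 0,"y": 0,"z": -0.03,"ax": 0,"ay": 0,"az": 0.15},
    {"hand": 100,"x": 0,"y": 0,"z": -0.03,"ax": 0,"ay": 0,"az": 0.32},
    {"hand": 100,"x": 0,"y": 0,"z": -0.03,"ax": 0,"ay": 0,"az": 0.49},
    {"hand": 100,"x": 0,"y": 0,"z": -0.03,"ax": 0,"ay": 0,"az": 0.66},
  ],
)

```text
t: 19.42
tool_pos: [0.3678, 0.1326, 0.4169]
orientation: [0.175, 2.476, -0.119]
force: [0.5, -0.1, 1.1]
opening: 0.085
gripper_force: 0.0
```

>>> carry_out(
  targets=[
    {"hand": 100,"x": 0,"y": 0,"z": 0,"ax": 0,"ay": 0,"az": 0.17},
    {"hand": 100,"x": 0,"y": 0,"z": 0,"ax": 0,"ay": 0,"az": 0.34},
    {"hand": 100,"x": 0,"y": 0,"z": 0,"ax": 0,"ay": 0,"az": 0.51},
    {"hand": 100,"x": 0,"y": 0,"z": 0,"ax": 0,"ay": 0,"az": 0.68},
    {"hand": 100,"x": 0,"y": 0,"z": 0,"ax": 0,"ay": 0,"az": 0.85},
    {"hand": 100,"x": 0,"y": 0,"z": 0,"ax": 0,"ay": 0,"az": 1.02},
    {"hand": 100,"x": 0,"y": 0,"z": 0,"ax": 0,"ay": 0,"az": 1.19},
    {"hand": 100,"x": 0,"y": 0,"z": 0,"ax": 0,"ay": 0,"az": 1.36},
  ],
)

```text
t: 20.42
tool_pos: [0.3678, 0.1326, 0.4169]
orientation: [1.73, 1.854, 0.449]
force: [0.7, -0.8, 0.7]
opening: 0.0928
gripper_force: 0.0
```

>>> carry_out(
  targets=[
    {"hand": 100,"x": 0,"y": 0,"z": 0,"ax": 0,"ay": 0,"az": 0.17},
    {"hand": 100,"x": 0,"y": 0,"z": 0,"ax": 0,"ay": 0,"az": 0.34},
    {"hand": 100,"x": 0,"y": 0,"z": 0,"ax": 0,"ay": 0,"az": 0.51},
    {"hand": 100,"x": 0,"y": 0,"z": 0,"ax": 0,"ay": 0,"az": 0.68},
    {"hand": 100,"x": 0,"y": 0,"z": 0,"ax": 0,"ay": 0,"az": 0.85},
    {"hand": 100,"x": 0,"y": 0,"z": 0,"ax": 0,"ay": 0,"az": 1.02},
    {"hand": 50,"x": 0,"y": 0,"z": 0,"ax": 0,"ay": 0,"az": 1.12},
    {"hand": 50,"x": 0,"y": 0,"z": 0,"ax": 0,"ay": 0,"az": 1.12},
  ],
)

```text
t: 21.42
tool_pos: [0.3678, 0.1326, 0.417]
orientation: [2.625, 0.707, 0.833]
force: [-0.6, 0.1, -0.1]
opening: 0.0775
gripper_force: 0.0
```

```bash
cat >> h.py <<'E'
def barfit(name):
    shot('wrist',name);P=np.load(f'pics/{name}.npz')['P'];im=cv2.imread(f'pics/{name}.png');hs=cv2.cvtColor(im,cv2.COLOR_BGR2HSV).astype(int)
    w=P-stem;L=np.stack([w@m,w@ey,w@n],-1)
    red=((hs[...,0]<8)|(hs[...,0]>172))&(hs[...,1]>150)
    k=(np.hypot(L[...,0],L[...,1])<.036)&(L[...,2]>.003)&(L[...,2]<.014)&((hs[...,1]<70)|red)
    q=L[k][:,:2];C=q.mean(0);d=np.linalg.svd(q-C,full_matrices=False)[2][0]; r=L[k&red][:,:2].mean(0)-C; d*=np.sign(d@r)
    t=(q-C)@d;e=(q-C)@[-d[1],d[0]]
    Rc=R.from_rotvec(read_state()['orientation']).as_matrix(); c3=stem+C[0]*m+C[1]*ey
    print(len(q),'bar closed by',np.degrees(np.arctan2(d[0],d[1])),C,np.percentile(t,[1,99]),np.percentile(e,[2,98]),'tool xy to it',(Rc.T@(c3-read_state()['tool_pos'])))
E
python3 -c "
from h import *
rep();barfit('b1')"
```

```text
t 21.43 q6 1.500 ang(close+) 47.72 tau [ 0.17  -0.195 -0.039] f [-0.4 -0.3 -0.3] open 0.0775 grip 0.0 off [0.001  0.0001 0.0299]
1540 bar closed by 48.012655065246946 [0.00273021 0.00076836] [-0.03133556  0.02734378] [-0.00487594  0.00468231] tool xy to it [0.00346789 0.00148282 0.19895101]
```

>>> carry_out(
  targets=[
    {"hand": 50,"x": 0.001,"y": 0.001,"z": 0.0,"ax": 0,"ay": 0,"az": 0},
    {"hand": 50,"x": 0.001,"y": 0.001,"z": 0.015,"ax": 0,"ay": 0,"az": 0},
    {"hand": 50,"x": 0.001,"y": 0.001,"z": 0.03,"ax": 0,"ay": 0,"az": 0},
    {"hand": 30,"x": 0.001,"y": 0.001,"z": 0.03,"ax": 0,"ay": 0,"az": 0},
    {"hand": 10,"x": 0.001,"y": 0.001,"z": 0.03,"ax": 0,"ay": 0,"az": 0},
    {"hand": 0,"x": 0.001,"y": 0.001,"z": 0.03,"ax": 0,"ay": 0,"az": 0},
    {"hand": 0,"x": 0.001,"y": 0.001,"z": 0.03,"ax": 0,"ay": 0,"az": 0},
    {"hand": 0,"x": 0.001,"y": 0.001,"z": 0.03,"ax": 0,"ay": 0,"az": 0},
  ],
)

```text
t: 22.48
tool_pos: [0.387, 0.1284, 0.3949]
orientation: [2.625, 0.706, 0.835]
force: [-1.2, 1.0, 1.3]
opening: 0.0097
gripper_force: 50.0
```

>>> carry_out(
  targets=[
    {"hand": 0,"x": 0,"y": 0,"z": 0,"ax": 0,"ay": 0,"az": 0},
    {"hand": 0,"x": 0,"y": 0,"z": 0,"ax": 0,"ay": 0,"az": -0.12},
    {"hand": 0,"x": 0,"y": 0,"z": 0,"ax": 0,"ay": 0,"az": -0.24},
    {"hand": 0,"x": 0,"y": 0,"z": 0,"ax": 0,"ay": 0,"az": -0.36},
    {"hand": 0,"x": 0,"y": 0,"z": 0,"ax": 0,"ay": 0,"az": -0.48},
    {"hand": 0,"x": 0,"y": 0,"z": 0,"ax": 0,"ay": 0,"az": -0.6},
    {"hand": 0,"x": 0,"y": 0,"z": 0,"ax": 0,"ay": 0,"az": -0.72},
    {"hand": 0,"x": 0,"y": 0,"z": 0,"ax": 0,"ay": 0,"az": -0.84},
  ],
)

```text
t: 23.48
tool_pos: [0.3868, 0.1286, 0.3946]
orientation: [1.991, 1.625, 0.554]
force: [-6.7, 2.2, 4.0]
opening: 0.0097
gripper_force: 50.0
```

>>> carry_out(
  targets=[
    {"hand": 0,"x": 0,"y": 0,"z": 0,"ax": 0,"ay": 0,"az": -0.12},
    {"hand": 0,"x": 0,"y": 0,"z": 0,"ax": 0,"ay": 0,"az": -0.24},
    {"hand": 0,"x": 0,"y": 0,"z": 0,"ax": 0,"ay": 0,"az": -0.36},
    {"hand": 0,"x": 0,"y": 0,"z": 0,"ax": 0,"ay": 0,"az": -0.48},
    {"hand": 0,"x": 0,"y": 0,"z": 0,"ax": 0,"ay": 0,"az": -0.6},
    {"hand": 0,"x": 0,"y": 0,"z": 0,"ax": 0,"ay": 0,"az": -0.72},
    {"hand": 0,"x": 0,"y": 0,"z": 0,"ax": 0,"ay": 0,"az": -0.84},
    {"hand": 0,"x": 0,"y": 0,"z": 0,"ax": 0,"ay": 0,"az": -0.85},
  ],
)

```text
t: 24.48
tool_pos: [0.3865, 0.1286, 0.3943]
orientation: [1.111, 2.231, 0.213]
force: [-11.5, 2.7, 5.4]
opening: 0.0097
gripper_force: 50.0
```

```bash
python3 -c "
from h import *
rep()"
```

```text
t 24.48 q6 -0.199 ang(close+) -49.16 tau [0.855 0.983 0.087] f [  4.7  -3.8 -11.5] open 0.0097 grip 50.0 off [0.0005 0.0003 0.0003]
```

Tool angle −49.2°, as wanted. Now release and back off.

>>> carry_out(
  targets=[
    {"hand": 0,"x": 0,"y": 0,"z": 0,"ax": 0,"ay": 0,"az": 0},
    {"hand": 60,"x": 0,"y": 0,"z": 0,"ax": 0,"ay": 0,"az": 0},
    {"hand": 60,"x": 0,"y": 0,"z": 0,"ax": 0,"ay": 0,"az": 0},
    {"hand": 60,"x": 0,"y": 0,"z": 0,"ax": 0,"ay": 0,"az": 0},
    {"hand": 60,"x": 0,"y": 0,"z": -0.02,"ax": 0,"ay": 0,"az": 0},
    {"hand": 60,"x": 0,"y": 0,"z": -0.04,"ax": 0,"ay": 0,"az": 0},
    {"hand": 60,"x": 0,"y": 0,"z": -0.04,"ax": 0,"ay": 0,"az": 0},
    {"hand": 60,"x": 0,"y": 0,"z": -0.04,"ax": 0,"ay": 0,"az": 0},
  ],
)

```text
t: 25.48
tool_pos: [0.363, 0.1334, 0.4253]
orientation: [1.113, 2.229, 0.214]
force: [-0.2, -0.9, -0.1]
opening: 0.0559
gripper_force: 0.0
```

```bash
python3 -c "
from h import *
rep();barfit('b2');shot('top','end')
P=np.load('pics/end.npz')['P']
for n_,(u,v) in dict(orange=(306,274),teal=(347,281),jar=(269,188)).items(): print(n_,np.median(P[v-3:v+4,u-3:u+4].reshape(-1,3),0))"
```

```text
t 25.48 q6 -0.189 ang(close+) -49.07 tau [ 0.075  0.07  -0.   ] f [-0.5 -0.7  0. ] open 0.0559 grip 0.0 off [0.0008 0.0003 0.0395]
1407 bar closed by -48.462907973828734 [-0.00233765  0.00076012] [-0.03127429  0.02718047] [-0.00489425  0.00465665] tool xy to it [ 0.00290489 -0.00038487  0.20819436]
orange [0.40797616 0.14300309 0.38082039]
teal [0.3991595  0.08603047 0.36121207]
jar [0.58443825 0.22032583 0.0596405 ]
```

```bash
python3 -c "
from plant import robot
print(robot.close_job())"
```

```text
the job is handed in; nothing more can be done
None
```

I closed the needle valve gently to its seat (about 3° past the touch), opened it about 180° from there, let go and handed the job in; the jar reads unmoved, but the bottles were hidden behind the gripper in the last picture, so I couldn't check them there.

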